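Find the stamped crate and push it to the dispatch line

ROBOT

A 7-joint arm with a two-finger parallel gripper is mounted at the origin on the work surface. World frame = base frame: x ahead of the robot, y to its left, z up, the work surface at z = 0. Lengths are in m, angles in rad, forces in N, time in s.
With the tool pointing down it reaches from about 0.35 to 0.9 m from the base axis. Payload 7.2 kg.
Tool frame: the origin (TCP) lies midway between the tips of the shut fingers; the grasp point (between the pads) lies 19 mm behind it; z points along the fingers, y is the direction in which the jaws open and shut (so a half turn about z gives the same grasp; the last joint's range is limited). The gripper opens to 85 mm and grips with 20 to 120 N. Pads are 22 mm wide; open, the fingers measure 114 mm over their backs; the gripper's body (76 mm by 85 mm) begins 54 mm behind the grasp point. The pads swing forward as they close: fully open they stand 13 mm farther back than shut.
Start: joints at [1.12, 0.411, -0.013, 1.596, 0.006, 1.134, -0.082], TCP at [0.233, -0.58, 0.231] pointing down, gripper open.
Joint ranges: [-2.95, 2.95], [-0.29, 1.99], [-1.47, 1.44], [0.14, 2.54], [-1.03, 4.17], [0.13, 1.85], [-2.86, 2.86]. Speed limits (rad/s): [2.39, 2.39, 3.01, 3.01, 3.14, 3.14, 3.14].

INTERFACE

Orientations are given as a unit quaternion [x, y, z, w].
In Python, from workcell import manip, cams, sign_off, finder gives the robot as it stands.
- The arm moves only by the shell command python3 -m inch 'ROWS' [FORCE]. ROWS is JSON, a list of rows, each a list of 7 numbers: the shift along the tool's x, y, z normalised to -1 to 1, where 1 is 0.15 m, then the turn, a rotation vector about the tool's x, y, z normalised to -1 to 1, where 1 is 2 pi rad, then the opening, from 0 (shut) to 1 (fully open). A call has 1 to 20 rows; each row is the pose to reach, as a shift and turn from the pose commanded when the call began, along the tool's axes at that moment, turning the shorter way round; what a row does not reach only later rows make up. A row lasts 1/8 s, in which the tool goes at most 62.5 mm and 10.7 degrees, less where a joint would pass 70% of its speed; a pose out of reach is approached as far as the arm can. A call with a number of a shift or a turn outside -1 to 1 is refused whole. A call with a gripper value outside its range is refused whole. The fingers move at their own pace and stop on an object; FORCE is the grip in N (left out, the last holds). Time passes only in rows, so rows that repeat a pose let the fingers close. It gives the time, the measured TCP pose, the force and the opening at its end, in the units of the state.
- manip.sense(): the state, without advancing time (a new reading comes with each control period).
- cams.camera(name): name is "scene" or "side" or "wrist"; returns a dict with "pixels" (384x512x3 uint8, red, green, blue), "camera_matrix" (3x3 intrinsics, pixels), "R" (3x3) and "t" (3): a world point X has camera coordinates R X + t; the wrist camera has in their place "tool_from_camera" (4x4, takes a point from camera to tool coordinates, whose origin is the TCP and whose axes are the flange's). Camera axes: x right, y down, z forward; pixel columns grow to the right and rows downward; lengths in m; the calibration is good to about 2 mm. A picture is of the moment at which its call begins: read the wrist's pose just before it. There is no depth.
- sign_off(): hands the job in, once; it reports no verdict.
Trained networks look in the newest picture that a camera, given by its name, has taken for a name from the list of things; names that differ only in an ending like _2 or _b are one class to them, and where a whole thing is asked for, a point or a joint stands for the part that bears it (a point fixed in the world has none). Each returns a list of dicts, best first, with "score" (0 to 1); they miss things now and then, are a little off and sometimes report something else, mostly with a low value. They report only what shows in the picture. A call takes as long as a camera call. They do not tell look-alikes from the thing itself.
- finder.look_for(camera, label): "extent" ([left, top, right, bottom] in pixels, round what is visible of it).
- finder.silhouettes(camera, label): "pixels" (384x512 bool, what is visible of it) and "extent" ([left, top, right, bottom] in pixels, round what is visible of it).
- finder.mark_of(camera, label): "at" ([column, row] in pixels: a listed point, or the origin of a listed thing).
The state is a dict: "time_s": time; "qpos": joint angles; "qd": joint speeds; "effort": joint torques, N m; "eef_pos": TCP position; "orientation": TCP orientation; "contact_force": force on the tool from outside, world axes, zero at the start; "moment": the same for the moment, N m; "width": finger opening in m.
Only numpy, scipy, OpenCV 4.12 (cv2) and the standard library are available. Lean on these libraries where they do the work, as an engineer would, in place of code of your own. Each camera call takes 0.05 s, during which the arm holds its last target.

TASK

One of the two pine crates on the welding table is branded underneath. Tip both crates over towards the robot, each onto its front face, so that their undersides show, and then push the branded one, lying as it is, away from the robot until the middle of its leading end (the underside) is on the white dispatch line, neither short of the line nor past it. Leave the other crate lying where it was tipped, lift nothing, and do not disturb the other things on the table.

Things in the scene. Friction and masses are not known exactly. Their poses are not given: they have to be found in the camera images.
- crate_1: one of two identical-looking closed pine crates, 80 mm deep (x), 140 wide (y), 120 high (z), 0.3 to 0.6 kg. Origin: centre of its underside. It stands, +x away from the robot (within 12 deg). Pushed towards the robot 100 mm up its back face it topples over its lower front edge without sliding; it then lies 80 mm high, x up, underside facing away from the robot, origin 40 mm up
- crate_1_mid (a point): centre of crate_1, 60 mm above the centre of its underside
- crate_1_front (a point): centre of the front face of crate_1 (its -x face), which ends up on the table once it is tipped over
- crate_2: one of two identical-looking closed pine crates, 80 mm deep (x), 140 wide (y), 120 high (z), 0.3 to 0.6 kg. Origin: centre of its underside. It stands, +x away from the robot (within 12 deg). Pushed towards the robot 100 mm up its back face it topples over its lower front edge without sliding; it then lies 80 mm high, x up, underside facing away from the robot, origin 40 mm up
- crate_2_mid (a point): centre of crate_2, 60 mm above the centre of its underside
- crate_2_front (a point): centre of the front face of crate_2 (its -x face), which ends up on the table once it is tipped over
- stamp (a point): centre of the brand stamped on the underside of one of the crates: a dark ring 60 mm across with a bar through it, at the centre of that crate's underside and flush with it; the other crate has a plain board there
- dispatch_line: the dispatch line: a flat white band painted across the table beyond the crates, 50 mm broad (its x) and 890 mm long (its y), no height. Origin: its centre; x points across it, away from the robot, y along it
- pipe_stub: upright steel pipe offcut, 42 mm across, 60 mm high, between the crates; a bystander, to be left alone. Origin: its underside
- magnet_block: grey block 50 x 35 x 30 mm high, between the crates, nearer the robot; a bystander, to be left alone. Origin: its underside
- spray_can: upright can, 60 mm across, 150 mm high, to the left; a bystander, to be left alone. Origin: its underside
- hammer: hammer lying roughly along x on the left; a bystander, to be left alone
- wrench: wrench lying roughly along x on the right; a bystander, to be left alone
- rod_cup: open steel cup, 70 mm across, 90 mm high, to the right; a bystander, to be left alone. Origin: its underside
Mind the look-alikes: they are no part of the job. Leave any red look-alike of the crate_2 alone. What is shaped like the crate_1 but red is not meant.

How it is judged:
On the way, in this order (a step that is already met when the one before it is completed fails the run):
1. both crates have been tipped over towards the robot onto their front faces (angle between each of crate_1, crate_2's own x axis and vertical below 0.2 rad), for 0.2 s.
2. the stamped crate, still lying, has its leading end on the dispatch line (angle between crate_1's own x axis and vertical below 0.2 rad and x of crate_1 in the frame of dispatch_line between -0.025 and 0.025 m and y of crate_1 in the frame of dispatch_line between -0.4 and 0.4 m), for 0.2 s.
At the end, for the whole second after the job is handed in: Both crates lie at rest on their front faces (within 0.2 rad); the middle of the stamped crate's underside is within 25 mm of the centre line of the dispatch band; the other crate's is over 60 mm short of it and within 150 mm of where it began (all of step 2 and angle between crate_2's own x axis and vertical below 0.2 rad and x of crate_2 in the frame of dispatch_line below -0.06 m and distance of crate_2 from where it was at the start of the episode below 0.15 m and linear speed of each of crate_1, crate_2 below 0.01 m/s); the robot touches nothing.
It fails at once if a crate is lifted off the table (height (world z) of crate_1_mid above 0.11 m or (angle between crate_1's own x axis and vertical below 0.3 rad and height (world z) of crate_1_front above 0.035 m) or (angle between crate_1's own z axis and vertical below 0.3 rad and height (world z) of crate_1 above 0.035 m)).
It fails at once if a crate is lifted off the table (height (world z) of crate_2_mid above 0.11 m or (angle between crate_2's own x axis and vertical below 0.3 rad and height (world z) of crate_2_front above 0.035 m) or (angle between crate_2's own z axis and vertical below 0.3 rad and height (world z) of crate_2 above 0.035 m)).
It fails at once if the unstamped crate is pushed onto the dispatch line (x of crate_2 in the frame of dispatch_line above -0.03 m).
It fails at once if a bystander is moved by more than 30 mm (distance of any of pipe_stub, magnet_block, spray_can, hammer, wrench, rod_cup from where it was at the start of the episode above 0.03 m).
It also fails if it takes over 64 s, if anything falls off the work surface, if the arm or the gripper's body presses on something with over 40 N, if the wrist force passes 120 N, or if a joint passes its speed limit or range.

## Working session

There is one attempt and no reset: what is moved stays moved. The work goes in short steps, Python scripts to look and compute and a shell command to move; the robot and the scene stay as the last step left them, time stands still between calls to the robot, and variables do not carry over. Pictures are saved under pics/ and viewed, and the job is handed in when it is done.

```bash
mkdir -p pics; ls; python3 - <<'E'
from workcell import manip,cams,finder
import cv2
print(manip.sense())
for n in("scene","side","wrist"):
    c=cams.camera(n); cv2.imwrite(f"pics/{n}0.png",c["pixels"][:,:,::-1])
    print(n,c["camera_matrix"].round(1).tolist(),{k:v.round(3).tolist() for k,v in c.items() if k in("R","t","tool_from_camera")})
    for l in("crate_1","dispatch_line","pipe_stub","magnet_block","spray_can","hammer","wrench","rod_cup"):
        print(l,[(round(d["score"],2),[round(float(x)) for x in d["at"]]) for d in finder.mark_of(n,l)],[(round(d["score"],2),[round(float(x)) for x in d["extent"]]) for d in finder.look_for(n,l)])
E
```

```text
pics
{'time_s': 0.0, 'qpos': array([ 1.11981159,  0.41188765, -0.01274569,  1.59703794,  0.00561882,
        1.13431139, -0.08218304]), 'qd': array([-0.00212847, -0.00013431,  0.00118998,  0.00043023,  0.00032253,
       -0.00173272, -0.00010116]), 'effort': array([ 9.82195234e-04, -6.00623488e+01,  6.82850908e-01, -2.99411720e+01,
        1.37198073e-02,  1.06829224e-02, -2.71546139e-05]), 'eef_pos': array([ 0.23322947, -0.57931738,  0.23046303]), 'orientation': array([ 9.81732357e-01,  1.90265427e-01, -2.10424978e-04, -7.76229774e-04]), 'contact_force': array([ 0.76804601, -0.76887126, -0.15103217]), 'moment': array([ 0.05271377, -0.00689448, -0.00289454]), 'width': 0.08540699235818464}
scene [[370.5, 0.0, 257.2], [0.0, 370.5, 183.9], [0.0, 0.0, 1.0]] {'R': [[0.416, 0.91, -0.006], [0.55, -0.257, -0.795], [-0.725, 0.327, -0.607]], 't': [-0.279, -0.235, 1.501]}
crate_1 [(0.89, [315, 205]), (0.67, [374, 160]), (0.59, [194, 236]), (0.58, [172, 178])] [(0.94, [354, 123, 410, 171]), (0.92, [158, 188, 227, 252]), (0.81, [288, 157, 343, 221]), (0.6, [139, 138, 196, 191])]
dispatch_line [(0
[... 846 characters left out ...]
6])] [(0.72, [212, 178, 223, 206])]
magnet_block [(0.7, [282, 198]), (0.45, [215, 194])] [(0.6, [274, 184, 290, 203])]
spray_can [(0.71, [194, 313]), (0.71, [281, 198])] [(0.56, [176, 274, 205, 323])]
hammer [(0.78, [283, 321])] [(0.77, [231, 303, 338, 341])]
wrench [(0.66, [279, 127])] [(0.51, [223, 126, 251, 179])]
rod_cup [(0.64, [225, 117])] [(0.65, [218, 97, 234, 124])]
wrist [[316.6, 0.0, 257.4], [0.0, 316.6, 193.5], [0.0, 0.0, 1.0]] {'tool_from_camera': [[0.001, -0.954, -0.3, 0.077], [1.0, 0.001, -0.001, 0.0], [0.001, -0.3, 0.954, -0.143], [0.0, 0.0, 0.0, 1.0]]}
crate_1 [] []
dispatch_line [] []
pipe_stub [] []
magnet_block [] []
spray_can [] []
hammer [] []
wrench [] []
rod_cup [] []
```

View pics/scene0.png

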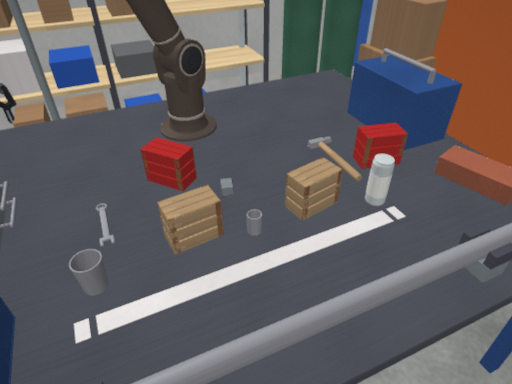

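View pics/side0.png

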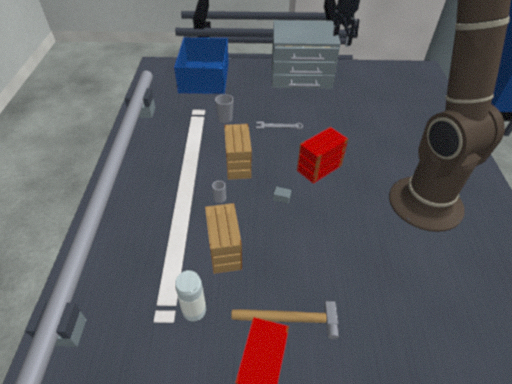

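The scene view shows the pine crates at about (190,220) and (313,190). The red look-alikes are at (169,163) and (380,145). The white band runs from (80,330) to (405,212). Next I'll fit the poses.

```bash
cat > h.py <<'E'
import numpy as np, cv2
from scipy.optimize import minimize
from scipy.spatial.transform import Rotation as Rn
from workcell import manip,cams,finder
def proj(c,X):
    X=np.atleast_2d(X); p=(c["R"]@X.T).T+c["t"]; q=(c["camera_matrix"]@p.T).T; return q[:,:2]/q[:,2:]
def ground(c,uv,z=0):
    d=c["R"].T@np.linalg.inv(c["camera_matrix"])@np.array([uv[0],uv[1],1.]); o=-c["R"].T@c["t"]; return o+d*(z-o[2])/d[2]
def box(x,y,yaw,sx,sy,h):
    P=np.array([[a*sx/2,b*sy/2,k*h] for a in(-1,1) for b in(-1,1) for k in(0,1)])
    R=np.array([[np.cos(yaw),-np.sin(yaw),0],[np.sin(yaw),np.cos(yaw),0],[0,0,1]]); return P@R.T+[x,y,0]
def iou(pairs,P):
    s=0
    for c,m in pairs:
        S=4; hull=cv2.convexHull((proj(c,P)*8*1).round().astype(np.int32))
        im=np.zeros(m.shape,np.uint8); cv2.fillConvexPoly(im,hull,255,cv2.LINE_AA,3); a=im/255.
        s+=1-np.minimum(a,m).sum()/np.maximum(a,m).sum()
    return s/len(pairs)
def fit(pairs,g,dims,useyaw=True):
    if useyaw: f=lambda p:iou(pairs,box(p[0],p[1],p[2]/2,*dims)); x0=[g[0],g[1],0]; sim=np.array([x0]+[np.add(x0,d) for d in([.02,0,0],[0,.02,0],[0,0,.3])])
    r=minimize(f,x0,method="Nelder-Mead",options=dict(initial_simplex=sim,xatol=1e-4,fatol=1e-5)); return np.r_[r.x[:2],r.x[2]/2],r.fun
E
cat > a.py <<'E'
from h import *
C={n:cams.camera(n) for n in("scene","side")}
M={n:finder.silhouettes(n,"crate_1") for n in C}
lab={}
for n in C:
    for d in M[n]:
        m=d["pixels"]; e=cv2.erode(m.astype(np.uint8),np.ones((5,5)))>0
        col=np.median(C[n]["pixels"][e],0); ys,xs=np.nonzero(m); print(n,d["score"],d["extent"],col, ground(C[n],[xs.mean(),ys.mean()],.06)[:2].round(3))
        d["col"]=col; d["g"]=ground(C[n],[xs.mean(),ys.mean()],.06)
pine=[d for d in M["scene"] if d["col"][1]>80]
for d in pine:
    pr=[(C["scene"],d["pixels"])]
    b=min((e for e in M["side"] if e["col"][1]>80),key=lambda e:np.linalg.norm(e["g"]-d["g"]))
    for nm,prs in(("both",pr+[(C["side"],b["pixels"])]),("sc",pr),("si",[(C["side"],b["pixels"])])):
        p,f=fit(prs,d["g"],(.08,.14,.12)); print(nm,p[:2].round(4),np.degrees(p[2]).round(1),round(f,3))
for n in C:
    print(n,"line",[ground(C[n],d["at"])[:2].round(3) for d in finder.mark_of(n,"dispatch_line")])
    for l in("pipe_stub","magnet_block","spray_can","hammer","wrench","rod_cup"):
        for d in finder.mark_of(n,l): print(n,l,round(d["score"],2),ground(C[n],d["at"])[:2].round(3))
    c=C[n]; g=cv2.inRange(c["pixels"],(200,200,200),(255,255,255)); 
for uv in((88,330),(104,320),(78,325),(404,214),(399,210)): print("sc",uv,ground(C["scene"],uv)[:2].round(3))
for uv in((198,112),(187,194),(170,300),(164,317),(203,118),(192,118),(178,304),(158,304)): print("si",uv,ground(C["side"],uv)[:2].round(3))
E
python3 a.py
```

```text
scene 0.92 [140.4, 135.3, 195.6, 193.1] [128.  34.  33.] [ 0.321 -0.149]
scene 0.9 [355.9, 121.7, 410.7, 170.8] [137.  38.  36.] [0.505 0.537]
scene 0.82 [286.7, 158.6, 343.2, 220.6] [125. 105.  80.] [0.624 0.199]
scene 0.81 [158.4, 186.5, 226.6, 253.3] [129. 108.  82.] [ 0.602 -0.159]
side 0.9 [297.2, 127.6, 349.7, 180.8] [146.  10.   6.] [ 0.322 -0.148]
side 0.86 [223.6, 127.0, 249.7, 177.6] [146. 117.  77.] [ 0.6   -0.156]
side 0.81 [233.4, 317.5, 287.9, 384.0] [185.   6.   2.] [0.515 0.507]
side 0.6 [202.2, 205.1, 243.2, 277.6] [161. 130.  85.] [0.623 0.2  ]
both [0.6239 0.1993] 11.4 0.07
sc [0.625  0.1991] 13.4 0.041
si [0.624  0.1972] 11.3 0.094
both [ 0.6013 -0.1598] 4.2 0.097
sc [ 0.6036 -0.1601] 0.0 0.079
si [ 0.6022 -0.1583] 5.8 0.106
scene line [array([ 0.776, -0.03 ]), array([0.469, 0.396])]
scene pipe_stub 0.84 [ 0.666 -0.007]
scene magnet_block 0.73 [0.46  0.002]
scene hammer 0.78 [0.461 0.404]
scene wrench 0.76 [ 0.455 -0.382]
scene rod_cup 0.85 [ 0.678 -0.427]
side line [array([ 0.773, -0.036])]
side magnet_block 0.49 [ 0.454 -0.019]
side spray_can 0.91 [0.691 0.385]
side hammer 0.76 [0.463 0.391]
side wrench 0.72 [ 0.454 -0.369]
side rod_cup 0.94 [ 0.657 -0.435]
sc (88, 330) [ 0.783 -0.447]
sc (104, 320) [ 0.773 -0.413]
sc (78, 325) [ 0.762 -0.466]
sc (404, 214) [0.78  0.417]
sc (399, 210) [0.76  0.416]
si (198, 112) [ 0.775 -0.457]
si (187, 194) [ 0.759 -0.013]
si (170, 300) [0.753 0.358]
si (164, 317) [0.761 0.405]
si (203, 118) [ 0.751 -0.418]
si (192, 118) [ 0.794 -0.417]
si (178, 304) [0.731 0.369]
si (158, 304) [0.782 0.37 ]
```

```bash
cat > go.py <<'E'
import sys; from h import *
x,y,z,yaw=map(float,sys.argv[1:5]); s=manip.sense()
R=Rn.from_quat(s["orientation"]); 
T=Rn.from_euler("z",yaw,degrees=True)*Rn.from_quat([1,0,0,0])
d=R.inv().apply(np.array([x,y,z])-s["eef_pos"])/.15; r=(R.inv()*T).as_rotvec()/(2*np.pi)
print("now",s["eef_pos"].round(4),"yaw",round(np.degrees(np.arctan2(*R.apply([1,0,0])[[1,0]])),2),"t",round(s["time_s"],2),"F",s["contact_force"].round(1),"w",round(s["width"],3))
print("shift",d.round(3),"turn",r.round(4))
E
python3 go.py .71 -.153 .23 3.5
python3 -m inch '[[0.33,-0.3,0,0,0,0.025,1],[0.66,-0.6,0,0,0,0.05,1],[1,-0.9,0,0,0,0.0517,1],[1,-0.9,0,0,0,0.0517,1]]'
python3 go.py .71 -.153 .23 3.5
```

```text
now [ 0.2335 -0.5798  0.2313] yaw 21.94 t 3.45 F [-0.3 -0.  -0.1] w 0.086
shift [ 4.01  -1.452  0.009] turn [0.     0.     0.0512]
time_s: 3.95
eef_pos: [0.3245, -0.3947, 0.2317]
orientation: [0.999, 0.032, 0.001, -0.0]
contact_force: [0.1, -0.8, -0.2]
width: 0.0856
now [ 0.3245 -0.3947  0.2317] yaw 3.66 t 3.95 F [ 0.1 -0.8 -0.2] w 0.086
shift [ 2.667 -1.444  0.015] turn [-0.0001 -0.0002  0.0004]
```

```bash

python3 -m inch '[[0.33,-0.2,0,0,0,0,1],[0.66,-0.4,0,0,0,0,1],[1,-0.6,0,0,0,0,1]]'
python3 -m inch '[[0.33,-0.2,0,0,0,0,1],[0.66,-0.4,0,0,0,0,1],[1,-0.6,0,0,0,0,1]]'
python3 -m inch '[[0.33,-0.12,0,0,0,0,1],[0.66,-0.24,0,0,0,0,1],[0.66,-0.24,0,0,0,0,1]]'
python3 go.py .70 -.153 .082 3.5
python3 - <<'E'
from h import *
s=manip.sense(); c=cams.camera("wrist"); cv2.imwrite("pics/w1.png",c["pixels"][:,:,::-1])
E
```

```text
time_s: 4.32
eef_pos: [0.4678, -0.3001, 0.2316]
orientation: [1.0, 0.028, 0.0, 0.0]
contact_force: [0.1, -1.0, -0.0]
width: 0.0855
time_s: 4.7
eef_pos: [0.6126, -0.2017, 0.2313]
orientation: [1.0, 0.028, 0.0, 0.0]
contact_force: [0.7, -0.8, 0.4]
width: 0.0854
time_s: 5.08
eef_pos: [0.7106, -0.1566, 0.2292]
orientation: [1.0, 0.031, -0.0, -0.001]
contact_force: [-0.9, -0.3, -0.4]
width: 0.0855
now [ 0.7106 -0.1566  0.2292] yaw 3.57 t 5.08 F [-0.9 -0.3 -0.4] w 0.085
shift [-0.069 -0.026  0.982] turn [-0.0004  0.0001  0.0002]
```

View pics/w1.png

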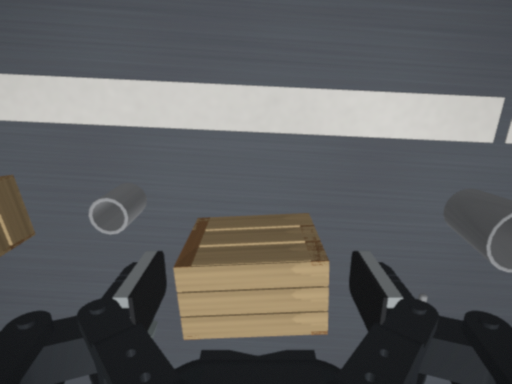

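The wrist view shows the right crate centred at column 256, within 2° of the tool. The band is above it, and the pipe (115,215) and the cup (490,235) are both clear. I'll lower the tool behind the crate and push.

```bash

python3 -m inch '[[-0.03,0,0.33,0,0,-0.004,1],[-0.03,0,0.66,0,0,-0.004,1],[-0.03,0,0.98,0,0,-0.004,1],[-0.03,0,0.98,0,0,-0.004,1]]'
python3 -m inch '[[-0.1,0,0,0,0,0,1],[-0.2,0,0,0,0,0,1],[-0.27,0,0,0,0,0,1],[-0.34,0,0,0,0,0,1],[-0.4,0,0,0,0,0,1]]'
python3 - <<'E'
from h import *
c=cams.camera("side"); cv2.imwrite("pics/s1.png",c["pixels"][60:330,120:380,::-1].repeat(2,0).repeat(2,1))
E
```

```text
time_s: 5.62
eef_pos: [0.6996, -0.1617, 0.0804]
orientation: [0.999, 0.041, -0.004, -0.0]
contact_force: [-0.9, -0.7, 0.6]
width: 0.0853
time_s: 6.25
eef_pos: [0.6448, -0.1653, 0.0859]
orientation: [0.999, 0.041, 0.002, 0.0]
contact_force: [3.7, 0.6, 2.9]
width: 0.0854
```

View pics/s1.png

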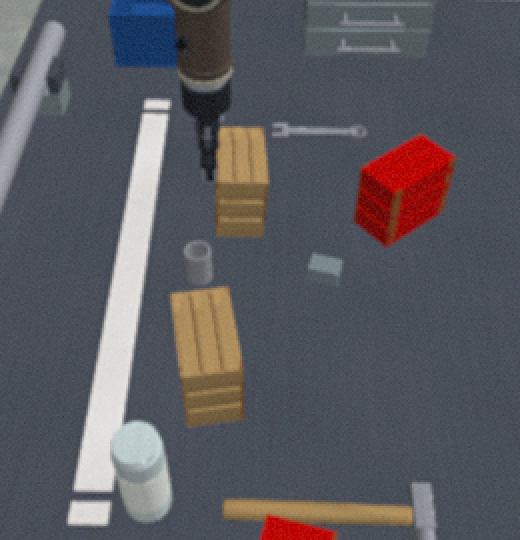

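The side view shows the fingers just touching the right crate's back face near its top, with force rising to 4 N. I'll keep pushing.

```bash

python3 -m inch '[[-0.06,0,0,0,0,0,1],[-0.12,0,0,0,0,0,1],[-0.18,0,0,0,0,0,1],[-0.24,0,0,0,0,0,1],[-0.3,0,0,0,0,0,1]]'
python3 - <<'E'
from h import *
c=cams.camera("side"); cv2.imwrite("pics/s2.png",c["pixels"][60:330,120:380,::-1].repeat(2,0).repeat(2,1))
E
```

```text
time_s: 6.92
eef_pos: [0.5971, -0.1689, 0.0836]
orientation: [0.999, 0.041, -0.001, -0.0]
contact_force: [-0.3, 0.3, 0.0]
width: 0.0858
```

View pics/s2.png

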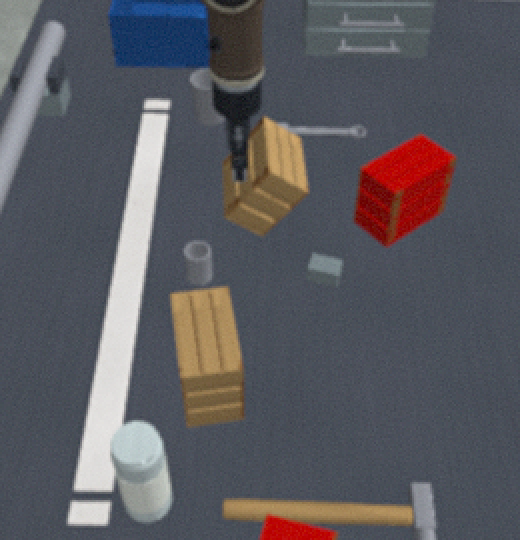

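It is tilted by about 30°, close to the balance point.

```bash

python3 -m inch '[[-0.06,0,0,0,0,0,1],[-0.12,0,0,0,0,0,1],[-0.18,0,0,0,0,0,1],[-0.18,0,0,0,0,0,1],[-0.18,0,0,0,0,0,1]]'
python3 - <<'E'
from h import *
c=cams.camera("side"); cv2.imwrite("pics/s3.png",c["pixels"][60:330,120:380,::-1].repeat(2,0).repeat(2,1))
E
```

```text
time_s: 7.6
eef_pos: [0.5722, -0.1709, 0.0844]
orientation: [0.999, 0.042, 0.0, 0.0]
contact_force: [-0.2, 0.2, 0.3]
width: 0.0852
```

View pics/s3.png

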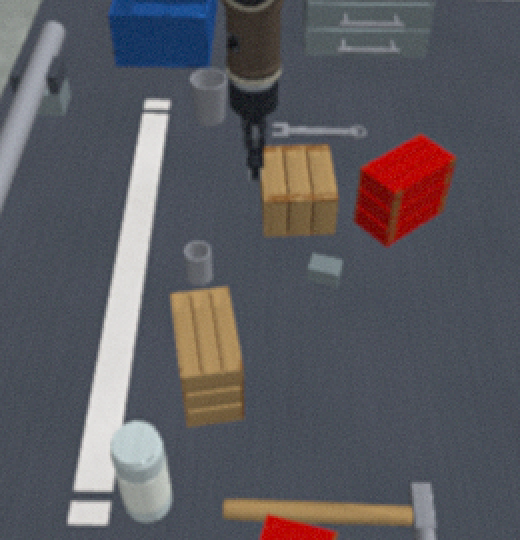

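The right crate now lies flat and clear. On to the left crate.

```bash

python3 -m inch '[[0.3,0,-0.3,0,0,-0.009,1],[0.6,-0.3,-0.6,0,0,-0.018,1],[0.85,-0.65,-0.9,0,0,-0.018,1],[0.95,-1,-0.9,0,0,-0.018,1]]'
python3 go.py .712 .217 .22 11.4
```

```text
time_s: 8.15
eef_pos: [0.6979, -0.0278, 0.2175]
orientation: [0.995, 0.097, 0.002, 0.001]
contact_force: [0.5, -0.2, -0.1]
width: 0.0853
now [ 0.6979 -0.0278  0.2175] yaw 11.09 t 8.15 F [ 0.5 -0.2 -0.1] w 0.085
shift [ 0.406 -1.584 -0.017] turn [ 0.0002 -0.0006 -0.0009]
```

```bash

python3 -m inch '[[0.15,-0.4,0,0,0,0,1],[0.3,-0.8,0,0,0,0,1],[0.3,-1,0,0,0,0,1]]'
python3 -m inch '[[0.1,-0.4,0,0,0,0,1],[0.1,-0.58,0,0,0,0,1],[0.1,-0.58,0,0,0,0,1],[0.1,-0.58,0,0,0,0,1]]'
python3 go.py .712 .217 .082 11.4
python3 - <<'E'
from h import *
c=cams.camera("wrist"); cv2.imwrite("pics/w2.png",c["pixels"][:,:,::-1])
E
```

```text
time_s: 8.52
eef_pos: [0.7103, 0.1337, 0.2143]
orientation: [0.995, 0.1, -0.0, -0.001]
contact_force: [-0.8, -0.8, -0.8]
width: 0.0853
time_s: 9.02
eef_pos: [0.7088, 0.2144, 0.2147]
orientation: [0.995, 0.097, 0.0, 0.001]
contact_force: [0.1, -0.9, -0.2]
width: 0.0851
now [0.7088 0.2144 0.2147] yaw 11.15 t 9.03 F [ 0.1 -0.9 -0.2] w 0.085
shift [ 0.024 -0.015  0.885] turn [ 0.0003  0.     -0.0007]
```

View pics/w2.png

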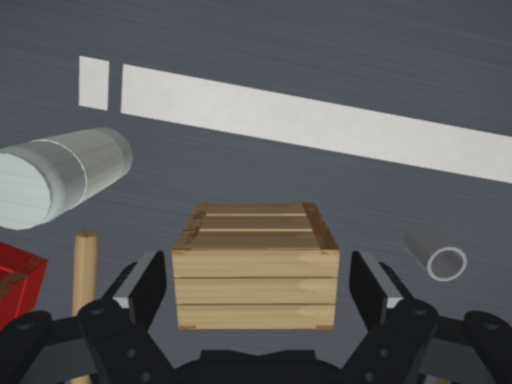

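The left crate is square to the tool and centred at column 256, with the can (60,180) clear. I'll descend and tip it.

```bash

python3 -m inch '[[0.02,0,0.33,0,0,0,1],[0.02,0,0.66,0,0,0,1],[0.02,0,0.88,0,0,0,1],[0.02,0,0.88,0,0,0,1]]'
python3 -m inch '[[-0.1,0,0,0,0,0,1],[-0.2,0,0,0,0,0,1],[-0.28,0,0,0,0,0,1],[-0.35,0,0,0,0,0,1],[-0.41,0,0,0,0,0,1],[-0.47,0,0,0,0,0,1],[-0.53,0,0,0,0,0,1],[-0.59,0,0,0,0,0,1],[-0.65,0,0,0,0,0,1],[-0.71,0,0,0,0,0,1]]'
python3 -m inch '[[-0.06,0,0,0,0,0,1],[-0.12,0,0,0,0,0,1],[-0.18,0,0,0,0,0,1],[-0.18,0,0,0,0,0,1],[-0.18,0,0,0,0,0,1]]'
python3 - <<'E'
from h import *
for n in("side","scene"):
    c=cams.camera(n); cv2.imwrite(f"pics/{n}4.png",c["pixels"][60:330,60:420,::-1].repeat(2,0).repeat(2,1))
E
```

```text
time_s: 9.57
eef_pos: [0.7099, 0.2138, 0.0797]
orientation: [0.995, 0.097, -0.003, 0.001]
contact_force: [-0.4, 0.4, 0.5]
width: 0.0853
time_s: 10.82
eef_pos: [0.6051, 0.1958, 0.082]
orientation: [0.995, 0.098, -0.001, 0.0]
contact_force: [0.3, 0.1, 0.6]
width: 0.0856
time_s: 11.45
eef_pos: [0.5806, 0.191, 0.083]
orientation: [0.995, 0.098, 0.0, -0.0]
contact_force: [-0.5, -0.6, 0.2]
width: 0.0853
```

View pics/side4.png

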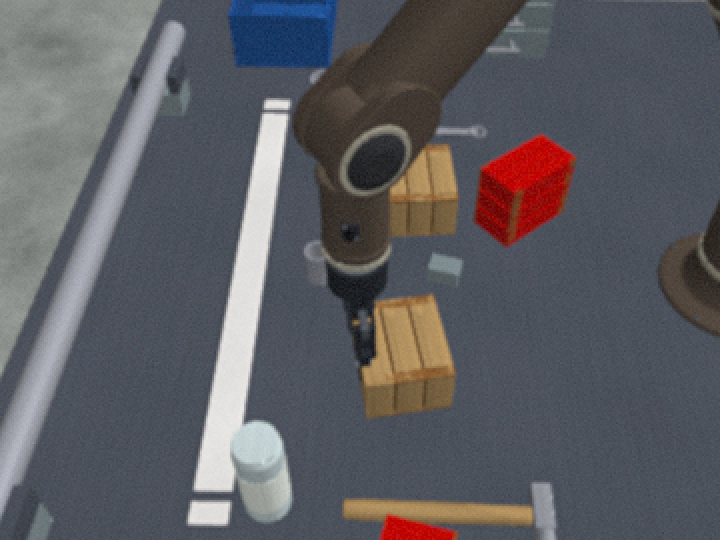

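View pics/scene4.png

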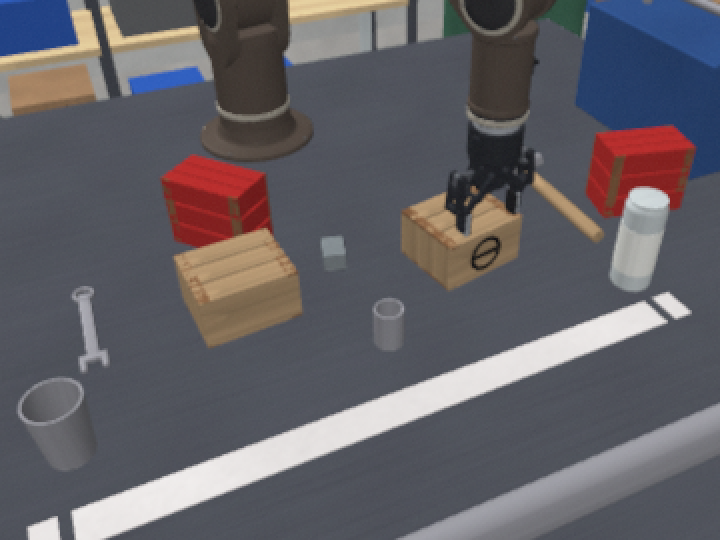

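The ring brand shows at (486,253) in the scene crop, so the left crate is the branded one, and both crates lie flat. I'll go round to the robot side of the left crate.

```bash

python3 -m inch '[[0,0,-0.3,0,0,0,1],[-0.2,0,-0.6,0,0,0,1],[-0.55,0,-0.7,0,0,0,1],[-0.9,0,-0.7,0,0,0,1],[-1,0,-0.7,0,0,0,1],[-1,0,-0.7,0,0,0,1]]'
python3 go.py .423 .159 .025 11.4
cat > b.py <<'E'
import sys
from h import *
C={n:cams.camera(n) for n in("scene","side")}
gs=[(float(a),float(b)) for a,b in(s.split(",") for s in sys.argv[2:])]
for n in C:
    print("line",n,[ground(C[n],d["at"])[:2].round(3) for d in finder.mark_of(n,"dispatch_line")],"stamp",[(round(d["score"],2),ground(C[n],d["at"],.04)[:2].round(3)) for d in finder.mark_of(n,"stamp")])
S={n:finder.silhouettes(n,"crate_1") for n in C}
for g in gs:
    prs={}
    for n in C:
        q=[]
        for d in S[n]:
            ys,xs=np.nonzero(d["pixels"]); q.append((np.linalg.norm(ground(C[n],[xs.mean(),ys.mean()],.04)[:2]-g),d))
        if q:
            k,d=min(q,key=lambda t:t[0])
            if k<.05: prs[n]=(C[n],d["pixels"])
    for k in (list(prs),)+tuple([n] for n in prs):
        if k:
            p,f=fit([prs[n] for n in k],g,(.12,.14,.08)); e=p[:2]+.06*np.array([np.cos(p[2]),np.sin(p[2])]); print(k,"centre",p[:2].round(4),"yaw",np.degrees(p[2]).round(1),"underside",e.round(4),round(f,3))
# line edges by brightness
for n in C:
    im=C[n]["pixels"].min(2)
    for y in np.arange(-.36,.37,.12):
        xs=np.arange(.68,.86,.001); pp=proj(C[n],np.c_[xs,0*xs+y,0*xs]).astype(np.float32)
        v=cv2.remap(im,pp[:,0].reshape(1,-1),pp[:,1].reshape(1,-1),cv2.INTER_LINEAR)[0]; b=xs[v>(150 if n=="scene" else 150)]
        if len(b): print(n,"y",round(y,2),"line",b.min().round(3),b.max().round(3),"mid",((b.min()+b.max())/2).round(3))
for n in C: cv2.imwrite(f"pics/{n}_{sys.argv[1]}.png",C[n]["pixels"][60:330,60:420,::-1].repeat(2,0).repeat(2,1))
E
python3 b.py 5 .526,.18 .5,-.165
```

```text
time_s: 12.3
eef_pos: [0.4334, 0.1617, 0.1884]
orientation: [0.995, 0.098, 0.001, 0.0]
contact_force: [0.4, 1.2, -0.5]
width: 0.0856
now [0.4334 0.1617 0.1884] yaw 11.25 t 12.3 F [ 0.4  1.2 -0.5] w 0.086
shift [-0.073  0.004  1.089] turn [ 0.     -0.0002 -0.0004]
line scene [array([ 0.773, -0.031]), array([0.658, 0.005]), array([ 0.461, -0.005])] stamp [(0.58, array([ 0.496, -0.371])), (0.55, array([0.578, 0.195]))]
line side [array([ 0.766, -0.022])] stamp [(0.79, array([0.578, 0.195]))]
['scene', 'side'] centre [0.5238 0.1786] yaw 10.3 underside [0.5828 0.1893] 0.049
['scene'] centre [0.5251 0.1788] yaw 10.6 underside [0.5841 0.1899] 0.033
['side'] centre [0.5233 0.1795] yaw 10.2 underside [0.5824 0.1901] 0.062
['scene', 'side'] centre [ 0.4993 -0.168 ] yaw 2.5 underside [ 0.5593 -0.1654] 0.072
['scene'] centre [ 0.4997 -0.1678] yaw 3.0 underside [ 0.5596 -0.1647] 0.047
['side'] centre [ 0.499  -0.1637] yaw 1.3 underside [ 0.559  -0.1624] 0.089
scene y -0.36 line 0.751 0.801 mid 0.776
scene y -0.24 line 0.749 0.799 mid 0.774
scene y -0.12 line 0.747 0.797 mid 0.772
scene y 0.0 line 0.744 0.795 mid 0.77
scene y 0.12 line 0.743 0.793 mid 0.768
scene y 0.24 line 0.741 0.792 mid 0.767
scene y 0.36 line 0.738 0.789 mid 0.764
side y -0.36 line 0.748 0.799 mid 0.774
side y -0.24 line 0.746 0.797 mid 0.772
side y -0.12 line 0.744 0.795 mid 0.77
side y 0.0 line 0.742 0.793 mid 0.768
side y 0.12 line 0.74 0.79 mid 0.765
side y 0.24 line 0.738 0.789 mid 0.764
side y 0.36 line 0.68 0.787 mid 0.734
```

View pics/side_5.png

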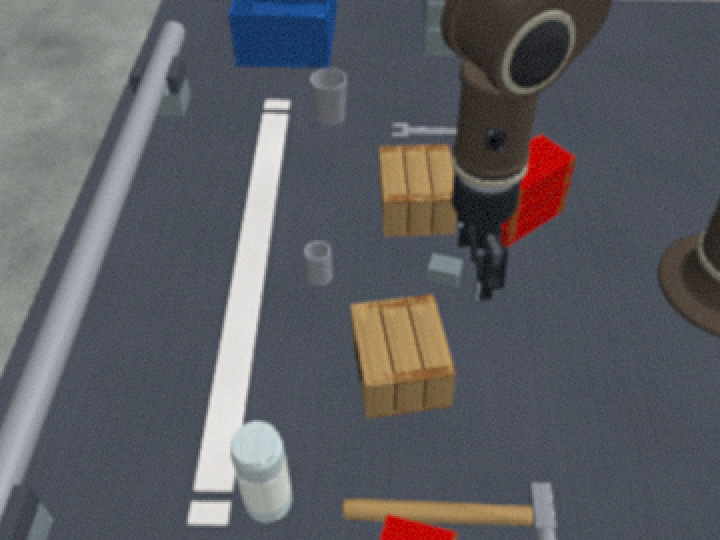

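The underside is at x=0.583, y=0.19, and the line centre is at about x=0.765 for y≈0.23. The crate therefore needs about 0.185 m along its axis.

```bash

python3 -m inch '[[-0.06,0,0.33,0,0,0,1],[-0.06,0,0.66,0,0,0,1],[-0.06,0,0.9,0,0,0,1],[-0.06,0,1,0,0,0,1],[-0.06,0,1,0,0,0,1]]'
python3 -m inch '[[0,0,0.06,0,0,0,1],[0.05,0,0.08,0,0,0,1],[0.12,0,0.08,0,0,0,1],[0.17,0,0.08,0,0,0,1],[0.22,0,0.08,0,0,0,1],[0.27,0,0.08,0,0,0,1],[0.32,0,0.08,0,0,0,1],[0.37,0,0.08,0,0,0,1]]'
python3 -m inch '[[0.06,0,0,0,0,0,1],[0.12,0,0,0,0,0,1],[0.18,0,0,0,0,0,1],[0.24,0,0,0,0,0,1],[0.3,0,0,0,0,0,1],[0.3,0,0,0,0,0,1]]'
python3 b.py 6 .58,.19 .5,-.165 | grep -v mid; python3 go.py .6 .2 .025 11.4
```

```text
time_s: 13.32
eef_pos: [0.4241, 0.16, 0.0374]
orientation: [0.995, 0.098, -0.001, 0.0]
contact_force: [0.6, -0.6, 0.3]
width: 0.0853
time_s: 14.32
eef_pos: [0.4791, 0.1708, 0.0257]
orientation: [0.995, 0.098, -0.0, 0.0]
contact_force: [-3.9, -1.0, -1.6]
width: 0.0856
time_s: 15.08
eef_pos: [0.5243, 0.18, 0.0261]
orientation: [0.995, 0.098, 0.001, -0.0]
contact_force: [0.2, 0.1, -0.2]
width: 0.0853
line scene [array([ 0.778, -0.034])] stamp [(0.6, array([0.663, 0.205])), (0.3, array([ 0.511, -0.021]))]
line side [array([ 0.758, -0.035])] stamp [(0.95, array([0.653, 0.211]))]
['side'] centre [0.5953 0.1958] yaw 10.4 underside [0.6543 0.2066] 0.087
['side'] centre [0.5953 0.1958] yaw 10.4 underside [0.6543 0.2066] 0.087
['scene'] centre [ 0.5004 -0.1673] yaw 3.1 underside [ 0.5603 -0.164 ] 0.057
['scene'] centre [ 0.5004 -0.1673] yaw 3.1 underside [ 0.5603 -0.164 ] 0.057
now [0.5229 0.1796 0.026 ] yaw 11.25 t 15.47 F [-0.7  0.5 -0.3] w 0.085
shift [ 0.53  -0.033  0.007] turn [-0.     -0.0001 -0.0004]
```

View pics/side_6.png

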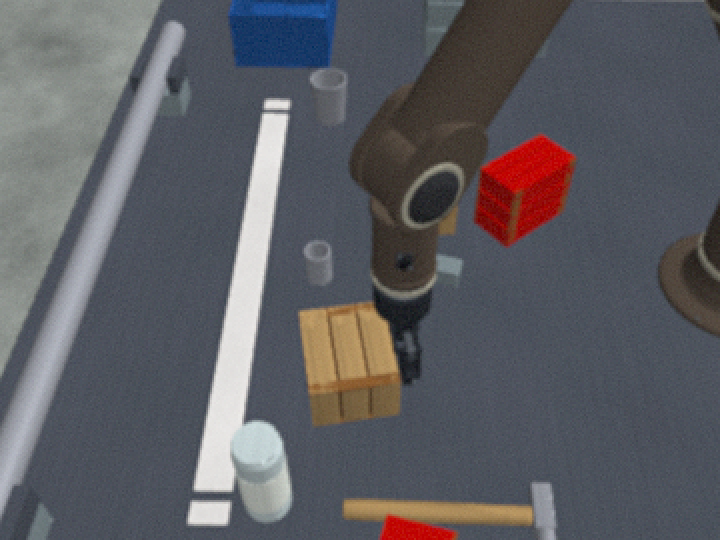

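The crate pushes straight, and its underside is now at x≈0.656. About 0.111 m along the axis is left. I'll go 0.095 m and re-measure.

```bash

python3 -m inch '[[0.06,0,0,0,0,0,1],[0.12,0,0,0,0,0,1],[0.18,0,0,0,0,0,1],[0.24,0,0,0,0,0,1],[0.3,0,0,0,0,0,1],[0.36,0,0,0,0,0,1],[0.42,0,0,0,0,0,1],[0.48,0,0,0,0,0,1],[0.53,0,0,0,0,0,1],[0.58,0,0,0,0,0,1],[0.61,0,0,0,0,0,1],[0.63,0,0,0,0,0,1],[0.63,0,0,0,0,0,1]]'
python3 b.py 7 .69,.215 .5,-.165 ; python3 go.py .63 .2 .025 11.4
```

```text
time_s: 17.1
eef_pos: [0.616, 0.1981, 0.0259]
orientation: [0.995, 0.098, 0.0, -0.0]
contact_force: [-1.3, 0.7, -0.3]
width: 0.0856
line scene [array([ 0.773, -0.031])] stamp [(0.22, array([0.742, 0.228]))]
line side [array([ 0.77 , -0.025]), array([0.688, 0.387])] stamp [(0.69, array([0.749, 0.222]))]
['scene', 'side'] centre [0.6871 0.2119] yaw 11.4 underside [0.7459 0.2238] 0.084
['scene'] centre [0.6876 0.2112] yaw 11.3 underside [0.7464 0.223 ] 0.031
['side'] centre [0.6865 0.2114] yaw 10.6 underside [0.7454 0.2225] 0.137
['scene', 'side'] centre [ 0.497  -0.1679] yaw 2.0 underside [ 0.5569 -0.1658] 0.125
['scene'] centre [ 0.4978 -0.1675] yaw 1.9 underside [ 0.5577 -0.1655] 0.065
['side'] centre [ 0.496  -0.1637] yaw 0.9 underside [ 0.556  -0.1627] 0.178
scene y -0.36 line 0.751 0.801 mid 0.776
scene y -0.24 line 0.749 0.799 mid 0.774
scene y -0.12 line 0.747 0.797 mid 0.772
scene y 0.0 line 0.744 0.795 mid 0.77
scene y 0.12 line 0.743 0.793 mid 0.768
scene y 0.24 line 0.743 0.792 mid 0.768
scene y 0.36 line 0.738 0.789 mid 0.764
side y -0.36 line 0.757 0.799 mid 0.778
side y -0.24 line 0.774 0.797 mid 0.786
side y -0.12 line 0.744 0.795 mid 0.77
side y 0.0 line 0.742 0.793 mid 0.768
side y 0.12 line 0.773 0.791 mid 0.782
side y 0.24 line 0.75 0.789 mid 0.77
side y 0.36 line 0.68 0.787 mid 0.734
now [0.6159 0.1981 0.0261] yaw 11.24 t 17.5 F [ 0.2 -0.3 -0.1] w 0.085
shift [0.095 0.006 0.007] turn [-0.     -0.0001 -0.0004]
```

View pics/side_7.png

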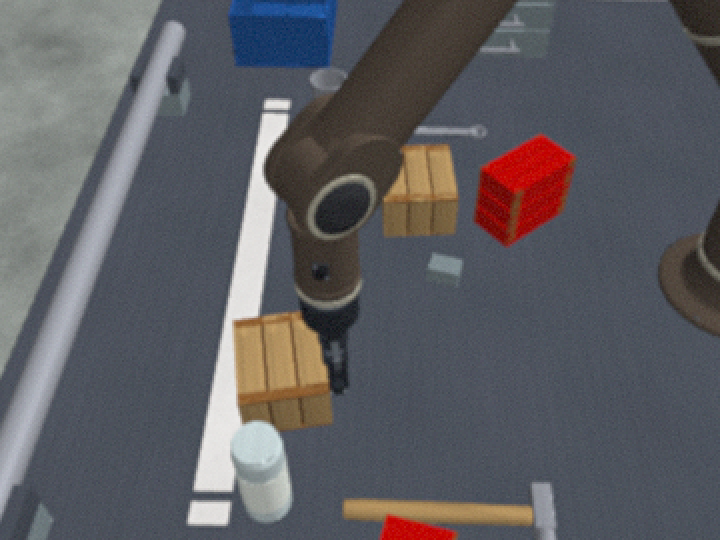

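View pics/scene_7.png

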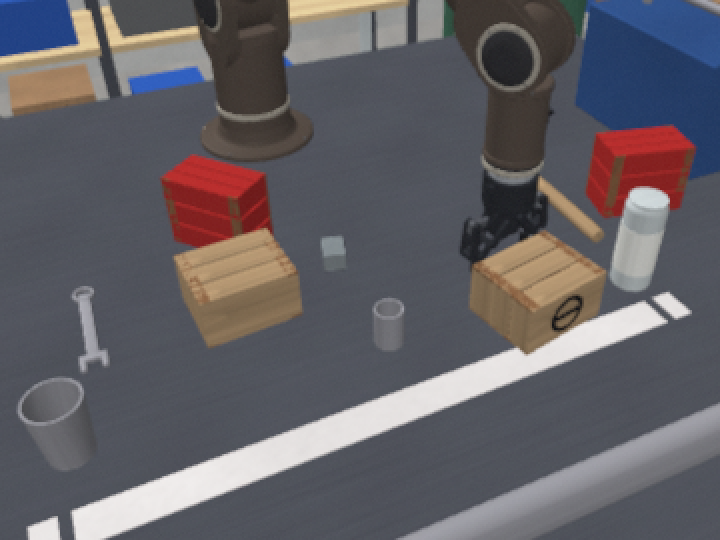

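The underside is at x≈0.746, so 19 mm remain.

```bash

python3 -m inch '[[0.04,0,0,0,0,0,1],[0.08,0,0,0,0,0,1],[0.11,0,0,0,0,0,1],[0.13,0,0,0,0,0,1],[0.13,0,0,0,0,0,1]]'
python3 b.py 8 .705,.215 .5,-.165 |grep -v "^s"; python3 go.py .63 .2 .025 11.4
python3 -m inch '[[-0.1,0,0,0,0,0,1],[-0.3,0,0,0,0,0,1],[-0.6,0,-0.2,0,0,0,1],[-0.8,0,-0.6,0,0,0,1],[-0.9,0,-0.9,0,0,0,1],[-0.9,0,-0.9,0,0,0,1]]'
python3 b.py 9 .705,.215 .5,-.165 |grep -v "^s"; python3 go.py .63 .2 .025 11.4
```

```text
time_s: 18.12
eef_pos: [0.6352, 0.2019, 0.0257]
orientation: [0.995, 0.098, 0.0, -0.0]
contact_force: [-0.2, -0.4, 0.2]
width: 0.0852
line scene [array([ 0.775, -0.035])] stamp [(0.74, array([0.773, 0.217]))]
line side [array([ 0.761, -0.029])] stamp [(0.63, array([0.768, 0.221])), (0.61, array([0.464, 0.412]))]
['scene', 'side'] centre [0.7057 0.2157] yaw 10.9 underside [0.7646 0.227 ] 0.089
['scene'] centre [0.7055 0.2154] yaw 11.9 underside [0.7642 0.2278] 0.032
['side'] centre [0.706  0.2157] yaw 10.9 underside [0.7649 0.227 ] 0.145
['scene'] centre [ 0.5004 -0.168 ] yaw 2.6 underside [ 0.5603 -0.1653] 0.043
['scene'] centre [ 0.5004 -0.168 ] yaw 2.6 underside [ 0.5603 -0.1653] 0.043
now [0.635  0.2018 0.0261] yaw 11.24 t 18.52 F [ 0.1 -0.4  0. ] w 0.085
shift [-0.035  0.005  0.007] turn [-0.     -0.0001 -0.0005]
time_s: 19.27
eef_pos: [0.5037, 0.1764, 0.1652]
orientation: [0.995, 0.098, 0.004, -0.001]
contact_force: [1.2, 0.4, 0.2]
width: 0.0852
line scene [array([ 0.77 , -0.035])] stamp [(0.65, array([0.763, 0.23 ]))]
line side [] stamp [(0.59, array([0.763, 0.229])), (0.17, array([0.465, 0.027]))]
['scene', 'side'] centre [0.7071 0.215 ] yaw 12.6 underside [0.7656 0.2281] 0.083
['scene'] centre [0.7076 0.2153] yaw 13.5 underside [0.7659 0.2293] 0.044
['side'] centre [0.7061 0.2133] yaw 11.3 underside [0.7649 0.225 ] 0.118
['scene'] centre [ 0.4992 -0.1676] yaw 2.2 underside [ 0.5592 -0.1653] 0.081
['scene'] centre [ 0.4992 -0.1676] yaw 2.2 underside [ 0.5592 -0.1653] 0.081
now [0.502  0.1754 0.1597] yaw 11.24 t 19.68 F [-0.5 -0.3 -0.1] w 0.085
shift [0.871 0.005 0.896] turn [ 0.      0.0003 -0.0004]
```

View pics/scene_9.png

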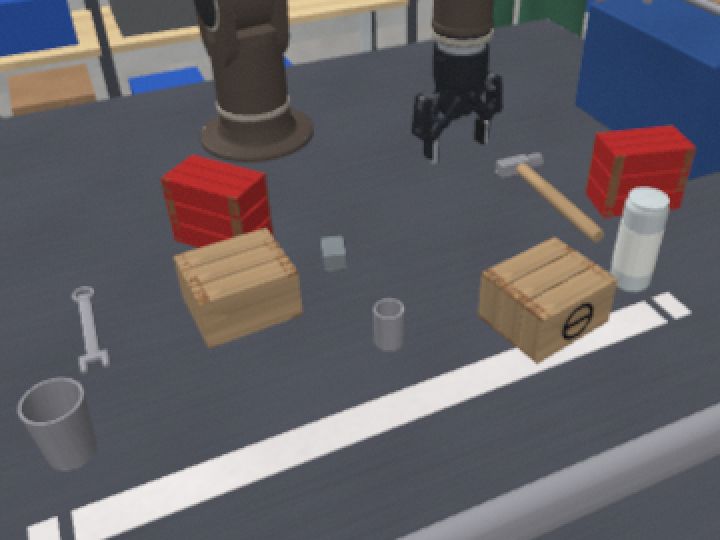

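View pics/side_9.png

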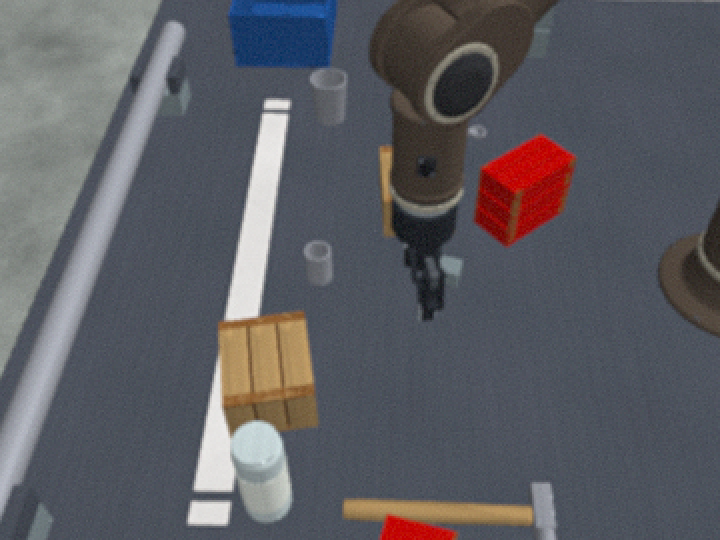

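Both views agree. The branded underside sits at x≈0.765 on the line, the other crate lies where it was tipped, the bystanders are where they were, and the gripper is clear.

```bash
python3 -c "
from workcell import sign_off; print(sign_off())"
```

```text
the job is handed in; nothing more can be done
None
```

I tipped both crates onto their front faces, right one first. The brand showed on the left crate, so I pushed that one about 0.18 m, lying flat, onto the dispatch line and then backed the arm clear. I handed the job in at about 19.7 s of the 64 s allowed.

**Branded crate:** in the last check both cameras put the middle of its underside at x ≈ 0.765, y ≈ 0.228. The line's centre there is at about x = 0.764–0.767, so the error is about 2 mm against the 25 mm allowed.

**Other crate:** its underside is at x ≈ 0.56, about 0.21 m short of the line. It did not shift after I tipped it.

**Rest of the scene:** the bystanders and red crates look unmoved in the pictures, though I did not re-measure them. The highest force I saw at the end of any move was about 5 N.

**Disagreements:**
- The two cameras' fits of the branded crate's yaw differ by about 2°, which does not affect the result.
- In the last checks the arm hid the right crate from the side camera, so its final position comes from the scene camera alone.

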